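Loosen the left-hand winged nut on a thread winder

TASK

The spool on the winder stand with the notched wing nut has to be changed. The notches mean a left-hand thread, so unscrew that nut by turning it clockwise, seen from above, until the engraved line along its wings first lines up with the engraved line across the clamp plate under it, then let go. Leave the un-notched nut on the other stand as it is.

Things in the scene. Friction and masses are not known exactly. Their poses are not given: they have to be found in the camera images.
- stand: Fixed winder stand: dark square foot 130 x 130 x 12 mm, red spool 92 mm across, on top a steel plate 104 mm across, its top 88 mm up. A dark engraved line crosses the plate along the stand's x axis, seen both sides of the nut. Origin: under the foot's centre, on the nut's axis. Two stands like it, one with an un-notched nut, one with a bare spindle, are 160 mm off or more; places vary.
- nut (a joint): Left-hand brass wing nut: collar 44 mm across, 6 high; on it a bar 64 long, 14 thick, 30 mm tall, top 124 mm up, an engraved line along it, two 9 mm notches across its top. Rad, grows clockwise from above (loosens, lifts 1 mm per rad); 1.2: lines agree. Starts at 0.1 to 0.4; stiff (0.12 N m), stays put, range -0.6 to 2.2, so no stop at the mark.
- nut_grip (a point): Point on the nut's vertical axis, 112 mm above the table: 12 mm below the bar's top, 18 mm above the collar's top. It turns with the nut: its x axis runs along the bar (64 mm), y across it (14 mm thick, the way to pinch it), z up.
- plain_nut (a joint): The equal brass winged nut without notches, on a like stand with a like clamp plate: right-hand thread, not to be turned. Value in rad, growing clockwise seen from above; it starts between 0.1 and 0.4.
There are look-alikes about, which are no part of the job. Leave any blue or green look-alike of the stand alone.

How it is judged:
By the outcome, as a careful person would: the job done as asked, in the order asked, and still so for the second after the job is handed in, with the robot touching nothing.
It also fails if it takes over 32 s, if anything falls off the work surface, if the arm or the gripper's body presses on something with over 40 N, if the wrist force passes 120 N, or if a joint passes its speed limit or range.

ROBOT

A 7-joint arm with a two-finger parallel gripper is mounted at the origin on the work surface. World frame = base frame: x ahead of the robot, y to its left, z up, the work surface at z = 0. Lengths are in m, angles in rad, forces in N, time in s.
With the tool pointing down it reaches from about 0.4 to 0.9 m from the base axis. Payload 5.5 kg.
Tool frame: the origin (TCP) lies at the centre of the arm's flange, where the gripper is bolted on; the fingertips stand 173 mm ahead of it and the grasp point (between the pads) lies 155 mm ahead of it; y points along the fingers, x is the direction in which the jaws open and shut, and the axes are right-handed (so a half turn about y gives the same grasp; the last joint's range is limited). The gripper opens to 85 mm and grips with 20 to 120 N. Pads are 22 mm wide; open, the fingers measure 114 mm over their backs; the gripper's body (76 mm by 85 mm) begins 54 mm behind the grasp point. The pads swing forward as they close: fully open they stand 13 mm farther back than shut.
Start: joints at [-1.065, 0.501, -0.427, 1.55, 0.221, 1.138, -0.21], TCP at [0.156, 0.631, 0.405] pointing down, gripper open.
Joint ranges: [-2.88, 2.88], [-0.31, 2.03], [-1.54, 1.56], [0.2, 2.42], [-1.41, 4.55], [0.19, 2.02], [-2.57, 2.57]. Speed limits (rad/s): [2.57, 2.57, 3.14, 3.14, 3.14, 3.14, 3.14].

INTERFACE

Orientations are given as a rotation vector (axis times angle).
In Python, from cell import r, eyes, close_job gives the robot as it stands.
- The arm moves only by the tool move_arm, never from a script. Its arguments are lists of equal length, an entry for each row: "slide": the shift along the tool's x, y, z in cm, a list of three; "delta_rot": the turn, a rotation vector about the tool's x, y, z in degrees, a list of three. In form: {"slide": [[tx, ty, tz], ...], "delta_rot": [[wx, wy, wz], ...]}. A call has 1 to 10 rows; each row shifts and turns the commanded pose from where the row before left it, along the tool's axes as they then stand; what a row does not reach is not made up. A row lasts 1/8 s, in which the tool goes at most 62.5 mm and 10.7 degrees, less where a joint would pass 70% of its speed; a pose out of reach is approached as far as the arm can. A call is refused whole if a number of a shift passes 6.25 or a number of a turn 10.7, either way. A call with a gripper value outside its range is refused whole. "claw" is the opening, from 0 (shut) to 1 (fully open), set as the call begins (left out, the last holds). The fingers move at their own pace and stop on an object; "squeeze" is the grip in N (left out, the last holds). Time passes only in rows, so rows that do not move let the fingers close. It gives the time, the measured TCP pose, the force and the opening at its end, in the units of the state.
- r.get_state(): the state, without advancing time (a new reading comes with each control period).
- eyes.grab_frame(name): name is "side" or "top" or "wrist"; returns (picture, depth): 420x560x3 uint8, red, green, blue; 420x560 float32, m along the optical axis (not along the pixel's ray), 0 where there is no reading.
- eyes.calibration(name): a dict with "fx", "fy", "cx", "cy" (pixels), "D" ([k1, k2, p1, p2, k3] as OpenCV has them; the pictures are not rectified), "R" (3x3) and "t" (3): a world point X has camera coordinates R X + t; the wrist camera has in their place "tool_from_camera" (4x4, takes a point from camera to tool coordinates, whose origin is the TCP and whose axes are the tool frame's). Camera axes: x right, y down, z forward; pixel columns grow to the right and rows downward; lengths in m; the calibration is good to about 2 mm. A picture is of the moment at which its call begins: read the wrist's pose just before it. calibration takes no time and is no camera call.
- close_job(): hands the job in, once; it reports no verdict.
The state is a dict: "time_s": time; "qpos": joint angles; "joint_velocities": joint speeds; "effort": joint torques, N m; "tool_pos": TCP position; "orientation": TCP orientation; "contact_force": force on the tool from outside, world axes, zero at the start; "wrist_torque": the same for the moment, N m; "opening": finger opening in m.
Only numpy, scipy, OpenCV 4.12 (cv2) and the standard library are available. Lean on these libraries where they do the work, as an engineer would, in place of code of your own. Each camera call takes 0.05 s, during which the arm holds its last target.

## Working session

There is one attempt and no reset: what is moved stays moved. The work goes in short steps, Python scripts to look and compute and a tool call to move; the robot and the scene stay as the last step left them, time stands still between calls to the robot, and variables do not carry over. Pictures are saved under pics/ and viewed, and the job is handed in when it is done.

Besides the shell and the picture viewer there is one more tool, called after ">>>" as name(argument=value, ...) on one line, values as JSON. move_arm: Moves the arm, as the interface text tells. Its arguments: {"type":"object","properties":{"slide":{"type":"array"},"delta_rot":{"type":"array"},"claw":{"type":"number"},"squeeze":{"type":"number"}},"required":["slide","delta_rot"]}

```bash
ls; mkdir -p pics; python3 - <<'E'
from cell import r,eyes
import cv2,numpy as np,pickle
s=r.get_state();print(s)
d={}
for n in("top","side"):
    c=eyes.calibration(n);im,z=eyes.grab_frame(n);d[n]=(im,z,c);print(n,c)
    cv2.imwrite(f"pics/{n}0.png",im[:,:,::-1])
pickle.dump(d,open("f0.pkl","wb"))
print(eyes.calibration("wrist"))
E
```

```text
pics
{'time_s': 0.0, 'qpos': array([-1.06479525,  0.50184138, -0.42675538,  1.55149515,  0.22077659,
        1.13832644, -0.21030085]), 'joint_velocities': array([-0.00102232, -0.00049111,  0.00041023,  0.0002741 , -0.00062091,
       -0.00073874, -0.00280028]), 'effort': array([-8.28069169e-04, -5.69494700e+01, -5.81661433e+00, -2.80955225e+01,
        1.05090495e-02,  1.16621968e-02, -1.70306542e-06]), 'tool_pos': array([0.15625195, 0.6305492 , 0.40364112]), 'orientation': array([-1.31554384, -1.02733579,  1.03005028]), 'contact_force': array([ 0.11628659,  0.07471557, -0.26740279]), 'wrist_torque': array([-0.00639091, -0.06313996,  0.01599135]), 'opening': 0.08588337963777319}
top {'fx': 448.1201464261324, 'fy': 448.1201464261324, 'cx': 277.850566893017, 'cy': 205.65904282758476, 'D': array([-0.08246373,  0.        ,  0.        ,  0.        ,  0.        ]), 'R': array([[ 0.01339208, -0.99986227,  0.00980278],
       [-0.99683932, -0.01411808, -0.07817959],
       [ 0.07830722, -0.00872481, -0.9968911 ]]), 't': array([-0.05396704,  0.40486694,  1.17353958])}
side {'fx': 414.3983617
[... 205 characters left out ...]
0614741],
       [-0.05842112,  0.62169069, -0.78108108],
       [ 0.08287543, -0.77669628, -0.62439935]]), 't': array([0.38983811, 0.13888774, 0.85120444])}
{'fx': 344.55518799195096, 'fy': 344.55518799195096, 'cx': 281.0899077753252, 'cy': 206.056148570023, 'D': array([-0.07498722,  0.        ,  0.        ,  0.        ,  0.        ]), 'tool_from_camera': array([[ 9.99999843e-01, -2.41611412e-04,  5.05532740e-04,
        -1.54803082e-04],
       [-5.51590056e-04, -2.66014571e-01,  9.63968850e-01,
         3.06274661e-02],
       [-9.84267997e-05, -9.63968977e-01, -2.66014663e-01,
         6.82249675e-02],
       [ 0.00000000e+00,  0.00000000e+00,  0.00000000e+00,
         1.00000000e+00]])}
```

View pics/top0.png

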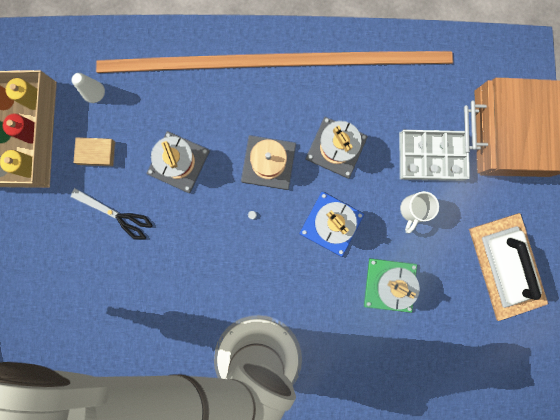

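View pics/side0.png

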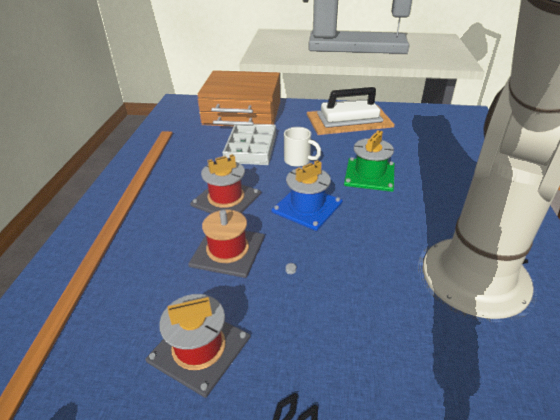

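```bash
python3 - <<'E'
from scipy.spatial.transform import Rotation as R
print(R.from_rotvec([-1.31554384, -1.02733579,  1.03005028]).as_matrix().round(3))
E
```

```text
[[ 0.24  -0.001 -0.971]
 [ 0.971 -0.002  0.24 ]
 [-0.002 -1.     0.   ]]
```

```bash
python3 - <<'E'
import pickle,cv2,numpy as np
d=pickle.load(open("f0.pkl","rb"))
t=d["top"][0];s=d["side"][0]
a=cv2.resize(t[105:180,300:380],(400,375),interpolation=cv2.INTER_CUBIC)
b=cv2.resize(t[120:195,135:215],(400,375),interpolation=cv2.INTER_CUBIC)
c=cv2.resize(s[145:220,185:265],(400,375)*1,interpolation=cv2.INTER_CUBIC)
e=cv2.resize(s[285:400,145:260],(400,225*1),interpolation=cv2.INTER_CUBIC)
e=cv2.resize(s[290:365,155:235],(400,375),interpolation=cv2.INTER_CUBIC)
cv2.imwrite("pics/z0.png",cv2.resize(np.vstack([np.hstack([a,b]),np.hstack([c,e])]),(640,600))[:,:,::-1])
E
```

```text
(no output)
```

View pics/z0.png

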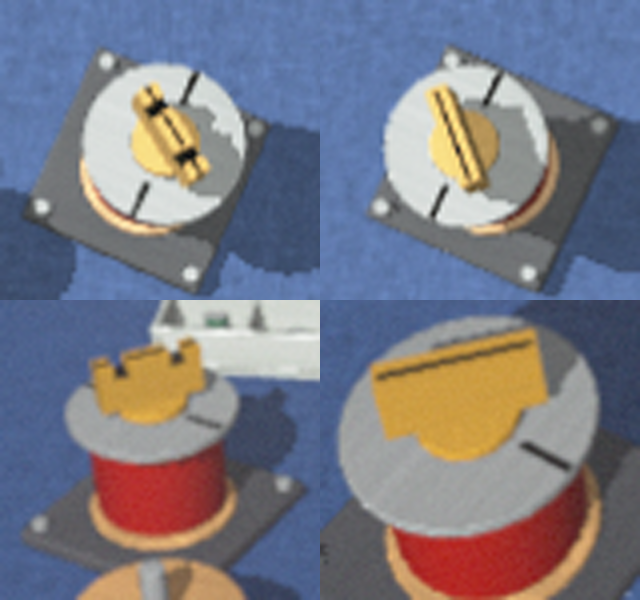

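```bash
cat > h.py <<'E'
import numpy as np,cv2
from scipy.spatial.transform import Rotation as Ro
def rays(c,uv,pose=None):
    K=np.array([[c["fx"],0,c["cx"]],[0,c["fy"],c["cy"]],[0,0,1]])
    n=cv2.undistortPoints(np.asarray(uv,float).reshape(-1,1,2),K,c["D"]).reshape(-1,2)
    d=np.c_[n,np.ones(len(n))]
    if pose is None: R=c["R"];return -R.T@c["t"],d@R
    p,rv=pose;T=c["tool_from_camera"];Rt=Ro.from_rotvec(rv).as_matrix()
    return Rt@T[:3,3]+p,d@(Rt@T[:3,:3]).T
def plane(c,uv,z,pose=None):
    o,d=rays(c,uv,pose);return o+d*((z-o[2])/d[:,2])[:,None]
def fitline(P):
    vx,vy,x,y=cv2.fitLine(P[:,:2].astype(np.float32),cv2.DIST_HUBER,0,1e-4,1e-4).ravel()
    a=np.degrees(np.arctan2(vy,vx))%180
    return a,np.array([x,y])
E
python3 - <<'E'
import pickle,cv2,numpy as np
from h import *
d=pickle.load(open("f0.pkl","rb"))
t,z,c=d["top"]
hsv=cv2.cvtColor(t,cv2.COLOR_RGB2HSV)
vv,uu=np.mgrid[:420,:560]
for name,(u0,v0) in {"notched":(341,142),"plain":(172,155),"spindle":(268,160),}.items():
    # height from depth for all pixels near
    m=(np.hypot(uu-u0,vv-v0)<34)
    uv=np.c_[uu[m],vv[m]]; o,dr=rays(c,uv); X=o+dr*z[m][:,None]
    h=X[:,2]; H=hsv[m]
    pl=(abs(h-0.088)<0.005)
    print(name,pl.sum(), "median plate h",np.median(h[pl]))
    P=plane(c,uv,0.088)
    disk=P[pl]
    (cx,cy),rad=cv2.minEnclosingCircle(disk[:,:2].astype(np.float32)*1000);print(" plate circ",cx,cy,rad)
    g=t[m].astype(int).max(1)
    r_=np.hypot(P[:,0]-cx/1000,P[:,1]-cy/1000)
    k=pl&(g<75)&(r_>0.026)&(r_<.05)
    print(" dark line",k.sum(),fitline(P[k]) if k.sum()>4 else None)
    T=h>0.115
    Q=plane(c,uv,0.124)
    if T.sum()>10:
        print(" top h",np.median(h[T]));
        rr=cv2.minAreaRect(Q[T][:,:2].astype(np.float32)*1000);print(" bar rect",rr)
        k=T&(g<110); print(" bar line",k.sum(),fitline(Q[k]))
        print(" bar fit",fitline(Q[T]),Q[T].mean(0))
E
```

```text
notched 954 median plate h 0.08861957070973558
 plate circ 568.2024536132812 -204.4427947998047 52.430015563964844
 dark line 11 (np.float32(157.13458), array([ 0.5901173, -0.2146118], dtype=float32))
 top h 0.12385359549423014
 bar rect ((545.2614135742188, -192.75502014160156), (123.20860290527344, 136.48243713378906), 5.211877346038818)
 bar line 29 (np.float32(30.077099), array([ 0.5689436 , -0.20364809], dtype=float32))
 bar fit (np.float32(34.436096), array([ 0.57534766, -0.19847761], dtype=float32)) [ 0.56512246 -0.20253554  0.124     ]
plain 993 median plate h 0.08863553738445296
 plate circ 522.1484375 223.1390380859375 52.770660400390625
 dark line 12 (np.float32(156.92094), array([0.51603836, 0.22647515], dtype=float32))
 top h 0.12444784160374722
 bar rect ((529.2450561523438, 206.55026245117188), (122.03915405273438, 135.3338165283203), 28.319698333740234)
 bar line 9 (np.float32(69.88254), array([0.5145881 , 0.21083514], dtype=float32))
 bar fit (np.float32(21.489286), array([0.51800877, 0.22147778], dtype=float32)) [0.52132886 0.22190176 0.124     ]
spindle 421 median plate h 0.08418815799460422
 plate circ 523.2943725585938 -19.925668716430664 45.515193939208984
 dark line 0 None
 top h 1.202072516498705
 bar rect ((506.4952087402344, -19.06401824951172), (136.364501953125, 140.0561981201172), 67.26898193359375)
 bar line 2 (np.float32(165.14575), array([ 0.4685341, -0.0723591], dtype=float32))
 bar fit (np.float32(4.8806486), array([ 0.49933153, -0.02063638], dtype=float32)) [ 0.50529553 -0.01880907  0.124     ]
```

```bash
cat >> h.py <<'E'
def Ry(yaw):  # tool x at yaw, y down
    a=np.radians(yaw);x=np.array([np.cos(a),np.sin(a),0]);y=np.array([0,0,-1.]);return np.c_[x,y,np.cross(x,y)]
def yaw_of(rv):
    M=Ro.from_rotvec(rv).as_matrix();return np.degrees(np.arctan2(M[1,0],M[0,0])),M
E
python3 - <<'E'
from h import *
p0=np.array([.156,.631,.405]);p2=np.array([.568,-.204,.36]);pm=np.array([.55,.25,.405])
N=20;ps=[];
for s in np.linspace(0,1,N+1): ps.append((1-s)**2*p0+2*s*(1-s)*pm+s*s*p2)
y=76.1
S=[];W=[]
p=p0.copy()
for i in range(N):
    d=Ry(y).T@(ps[i+1]-p)*100; d=d.round(1);S.append(d.tolist());W.append([0,6.8,0]);p=p+Ry(y)@d/100;y-=6.8
print(S,y,p, [round(float(np.hypot(*q[:2])),2) for q in ps])
E
```

```text
[[-2.8, 0.0, -4.7], [-2.3, 0.0, -4.7], [-1.9, 0.1, -4.9], [-1.4, 0.1, -4.9], [-0.9, 0.1, -5.0], [-0.6, 0.1, -4.9], [-0.1, 0.2, -4.9], [0.3, 0.1, -4.8], [0.6, 0.2, -4.7], [1.1, 0.2, -4.5], [1.3, 0.3, -4.5], [1.7, 0.2, -4.2], [2.0, 0.3, -4.1], [2.3, 0.3, -3.9], [2.6, 0.3, -3.8], [2.8, 0.4, -3.4], [3.1, 0.4, -3.3], [3.3, 0.3, -3.0], [3.6, 0.5, -2.8], [3.8, 0.4, -2.5]] -59.89999999999998 [ 0.56823172 -0.20442942  0.36      ] [0.65, 0.62, 0.6, 0.58, 0.56, 0.55, 0.53, 0.52, 0.52, 0.51, 0.51, 0.51, 0.52, 0.52, 0.53, 0.54, 0.55, 0.56, 0.57, 0.59, 0.6]
```

>>> move_arm(slide=[[-2.8,0.0,-4.7],[-2.3,0.0,-4.7],[-1.9,0.1,-4.9],[-1.4,0.1,-4.9],[-0.9,0.1,-5.0],[-0.6,0.1,-4.9],[-0.1,0.2,-4.9],[0.3,0.1,-4.8],[0.6,0.2,-4.7],[1.1,0.2,-4.5]], delta_rot=[[0,6.8,0],[0,6.8,0],[0,6.8,0],[0,6.8,0],[0,6.8,0],[0,6.8,0],[0,6.8,0],[0,6.8,0],[0,6.8,0],[0,6.8,0]])

```text
time_s: 1.35
tool_pos: [0.457, 0.2306, 0.3934]
orientation: [-1.568, -0.107, 0.108]
contact_force: [1.4, 0.7, -0.6]
opening: 0.0856
```

>>> move_arm(slide=[[1.3,0.3,-4.5],[1.7,0.2,-4.2],[2.0,0.3,-4.1],[2.3,0.3,-3.9],[2.6,0.3,-3.8],[2.8,0.4,-3.4],[3.1,0.4,-3.3],[3.3,0.3,-3.0],[3.6,0.5,-2.8],[3.8,0.4,-2.5]], delta_rot=[[0,6.8,0],[0,6.8,0],[0,6.8,0],[0,6.8,0],[0,6.8,0],[0,6.8,0],[0,6.8,0],[0,6.8,0],[0,6.8,0],[0,6.8,0]])

```text
time_s: 2.6
tool_pos: [0.5683, -0.2057, 0.3591]
orientation: [-1.412, 0.817, -0.816]
contact_force: [0.3, 0.2, 0.5]
opening: 0.0854
```

>>> move_arm(slide=[[0,0,0],[0,0,0]], delta_rot=[[0,0,0],[0,0,0]])

```text
time_s: 2.85
tool_pos: [0.5682, -0.2039, 0.3591]
orientation: [-1.413, 0.815, -0.812]
contact_force: [0.2, 0.5, -1.1]
opening: 0.0856
```

```bash
cat > look.py <<'E'
import sys,pickle
from cell import r,eyes
from h import *
n=sys.argv[1]
s=r.get_state();im,z=eyes.grab_frame("wrist");c=eyes.calibration("wrist")
pickle.dump((im,z,c,s),open(n+".pkl","wb"))
cv2.imwrite(f"pics/{n}.png",im[:,:,::-1])
print(s["time_s"],s["tool_pos"].round(4),yaw_of(s["orientation"])[0],s["qpos"].round(2),s["contact_force"].round(1))
E
python3 look.py w1
```

```text
2.85 [ 0.5682 -0.2039  0.3591] -59.86632774975297 [ 0.02  0.45  0.36  1.74 -0.19  0.99 -0.59] [ 0.2  0.5 -1.1]
```

View pics/w1.png

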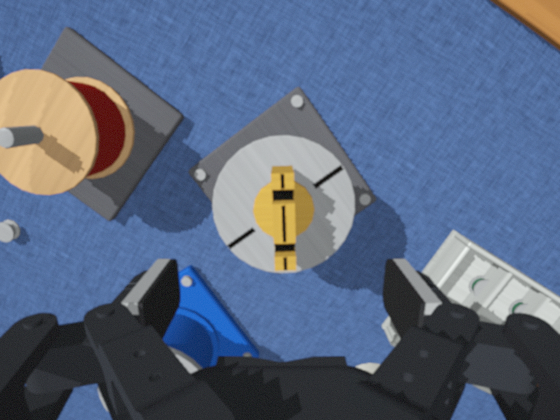

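```bash
cat > meas.py <<'E'
import sys,pickle
from h import *
im,z,c,s=pickle.load(open(sys.argv[1]+".pkl","rb"))
pose=(s["tool_pos"],s["orientation"])
ctr=np.array([0.568,-0.204]); ztop=float(sys.argv[2]) if len(sys.argv)>2 else 0.1243
vv,uu=np.mgrid[:420,:560];uv=np.c_[uu.ravel(),vv.ravel()]
g=im.max(2).ravel().astype(int);zz=z.ravel()
hsv=cv2.cvtColor(im,cv2.COLOR_RGB2HSV).reshape(-1,3).astype(int)
o,d=rays(c,uv,pose);X=o+d*zz[:,None]
near=np.hypot(X[:,0]-ctr[0],X[:,1]-ctr[1])<0.06
pl=near&(abs(X[:,2]-0.088)<0.006)&(hsv[:,1]<60)
P=plane(c,uv,0.088,pose);Q=plane(c,uv,ztop,pose)
mask=(pl.reshape(420,560)*255).astype(np.uint8)
cn=max(cv2.findContours(mask,cv2.RETR_EXTERNAL,cv2.CHAIN_APPROX_NONE)[0],key=cv2.contourArea).reshape(-1,2)
C=plane(c,cn,0.088,pose)[:,:2];h=cv2.convexHull(C.astype(np.float32)).reshape(-1,2)
A=np.c_[2*h,np.ones(len(h))];sol=np.linalg.lstsq(A,(h**2).sum(1),rcond=None)[0]
rad=np.sqrt(sol[2]+sol[0]**2+sol[1]**2);print("plate centre",sol[:2].round(4),"r",rad.round(4),"h",np.median(X[pl,2]).round(4))
ctr=sol[:2]
rr=np.hypot(*(P[:,:2]-ctr).T)
k=near&(abs(X[:,2]-0.088)<0.006)&(g<80)&(rr>0.026)&(rr<0.049)
a,x0=fitline(P[k]);nrm=np.array([-np.sin(np.radians(a)),np.cos(np.radians(a))])
print("plate line",k.sum(),a.round(2),"offset of centre mm",((ctr-x0)@nrm*1000).round(2))
br=near&(X[:,2]>0.117)&(X[:,2]<.135)&(np.hypot(*(Q[:,:2]-ctr).T)<0.036)
print("bar top h",np.median(X[br,2]).round(4),br.sum())
rc=cv2.minAreaRect((Q[br][:,:2]*1000).astype(np.float32));print("bar rect",np.round(rc[0],1),np.round(rc[1],1),rc[2])
ab,xb=fitline(Q[br]);print("bar fill fit",ab.round(2))
kk=br&(g<110)
# only narrow engraved line: within 3mm of bar axis
c0=np.array(rc[0])/1000
for _ in range(3):
    nb=np.array([-np.sin(np.radians(ab)),np.cos(np.radians(ab))]);k2=kk&(abs((Q[:,:2]-c0)@nb)<0.0025)
    ab,c0=fitline(Q[k2])
print("bar line",k2.sum(),ab.round(2),c0.round(4),"offset of plate centre mm",((ctr-c0)@nb*1000).round(2))
print("bar - plate (clockwise to go), deg",((ab-a+90)%180-90).round(2))
E
python3 meas.py w1
```

```text
plate centre [ 0.5678 -0.2047] r 0.0514 h 0.0882
plate line 194 156.4 offset of centre mm -0.38
bar top h 0.1243 1939
bar rect [ 568.2 -204.8] [64.9 14. ] 32.119171142578125
bar fill fit 32.05
bar line 170 32.03 [ 0.5749 -0.2004] offset of plate centre mm 0.05
bar - plate (clockwise to go), deg 55.63
```

>>> move_arm(slide=[[0.06,2.5,-0.06],[0,2.5,0],[0,2.3,0],[0,1.5,0],[0,0,0],[0,0,0]], delta_rot=[[0,-1.9,0],[0,0,0],[0,0,0],[0,0,0],[0,0,0],[0,0,0]], claw=0.5, squeeze=40)

```text
time_s: 3.65
tool_pos: [0.5686, -0.2052, 0.2725]
orientation: [-1.423, 0.787, -0.789]
contact_force: [0.2, 0.3, 0.8]
opening: 0.0426
```

```bash
python3 look.py w2
```

```text
3.65 [ 0.5686 -0.2052  0.2725] -57.97619482853088 [ 0.06  0.56  0.32  1.79 -0.23  0.83 -0.52] [0.2 0.3 0.8]
```

View pics/w2.png

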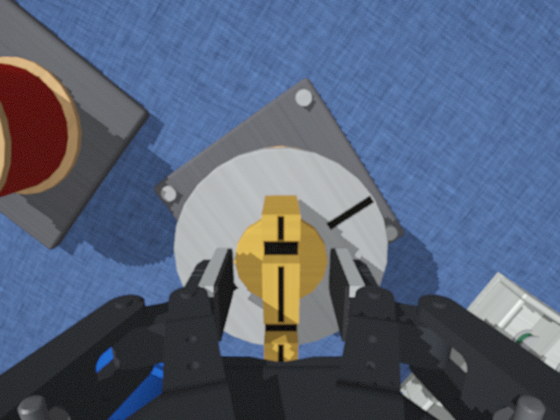

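>>> move_arm(slide=[[0,0,0],[0,0,0],[0,0,0],[0,0,0],[0,0,0],[0,0,0]], delta_rot=[[0,0,0],[0,0,0],[0,0,0],[0,0,0],[0,0,0],[0,0,0]], claw=0, squeeze=50)

```text
time_s: 4.45
tool_pos: [0.5683, -0.2054, 0.2725]
orientation: [-1.422, 0.788, -0.789]
contact_force: [-1.8, 0.2, 6.6]
opening: 0.0127
```

```bash
python3 look.py w3; python3 meas.py w3
```

```text
4.45 [ 0.5683 -0.2054  0.2725] -58.00133192728927 [ 0.06  0.56  0.32  1.79 -0.23  0.83 -0.52] [-1.8  0.2  6.6]
plate centre [ 0.5678 -0.2049] r 0.0516 h 0.0881
plate line 315 155.79 offset of centre mm 0.02
bar top h 0.1243 6165
bar rect [ 568.8 -202.9] [64. 39.] 9.303516387939453
bar fill fit 31.79
bar line 599 31.73 [ 0.5678 -0.2047] offset of plate centre mm -0.09
bar - plate (clockwise to go), deg 55.94
```

View pics/w3.png

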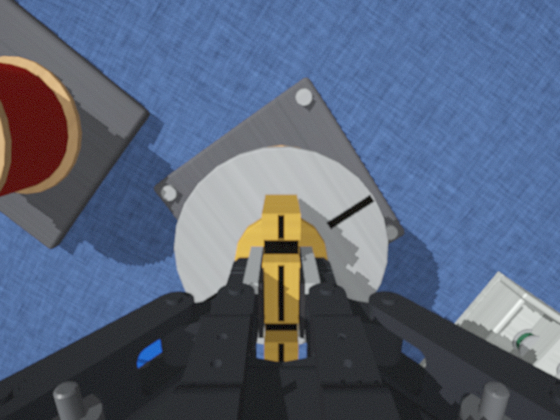

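>>> move_arm(slide=[[0,-0.01,0],[0,-0.01,0],[0,-0.01,0],[0,-0.01,0],[0,-0.01,0],[0,-0.01,0],[0,-0.01,0],[0,-0.01,0],[0,0,0],[0,0,0]], delta_rot=[[0,4,0],[0,7,0],[0,7,0],[0,7,0],[0,7,0],[0,7,0],[0,7,0],[0,4,0],[0,0,0],[0,0,0]])

```text
time_s: 5.75
tool_pos: [0.5683, -0.2053, 0.2734]
orientation: [-1.043, 1.437, -1.437]
contact_force: [-1.5, 1.4, 7.5]
opening: 0.0134
```

```bash
python3 look.py w4; python3 meas.py w4 0.1252
```

```text
5.75 [ 0.5683 -0.2053  0.2734] -108.01597898708287 [-0.1   0.6   0.54  1.8  -0.39  0.85 -1.26] [-1.5  1.4  7.5]
plate centre [ 0.5678 -0.2052] r 0.0516 h 0.0881
plate line 262 156.42 offset of centre mm 0.02
bar top h 0.125 6584
bar rect [ 570.  -204.8] [38.9 64. ] 49.31007385253906
bar fill fit 161.68
bar line 697 161.88 [ 0.5716 -0.2064] offset of plate centre mm 0.07
bar - plate (clockwise to go), deg 5.47
```

View pics/w4.png

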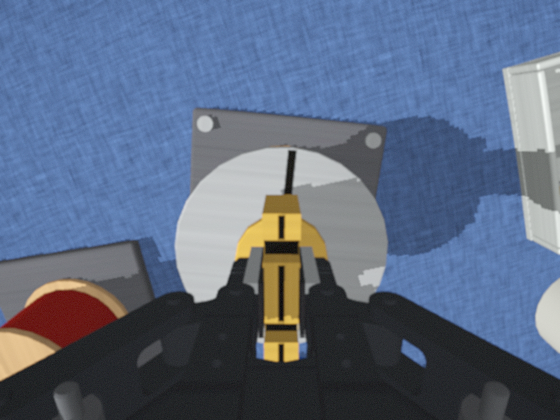

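>>> move_arm(slide=[[0,-0.01,0],[0,0,0],[0,0,0],[0,0,0]], delta_rot=[[0,3,0],[0,2.2,0],[0,0,0],[0,0,0]])

```text
time_s: 6.3
tool_pos: [0.5683, -0.2053, 0.2735]
orientation: [-0.989, 1.501, -1.501]
contact_force: [-2.1, 1.8, 6.9]
opening: 0.0132
```

```bash
python3 look.py w5; python3 meas.py w5 0.1252
```

```text
6.3 [ 0.5683 -0.2053  0.2735] -113.20490257429346 [-0.11  0.6   0.56  1.8  -0.41  0.86 -1.34] [-2.1  1.8  6.9]
plate centre [ 0.5678 -0.2052] r 0.0516 h 0.0881
plate line 252 158.0 offset of centre mm -1.04
bar top h 0.1251 6607
bar rect [ 570. -205.] [39. 64.] 44.12601089477539
bar fill fit 156.63
bar line 730 156.76 [ 0.5757 -0.2087] offset of plate centre mm -0.07
bar - plate (clockwise to go), deg -1.24
```

View pics/w5.png

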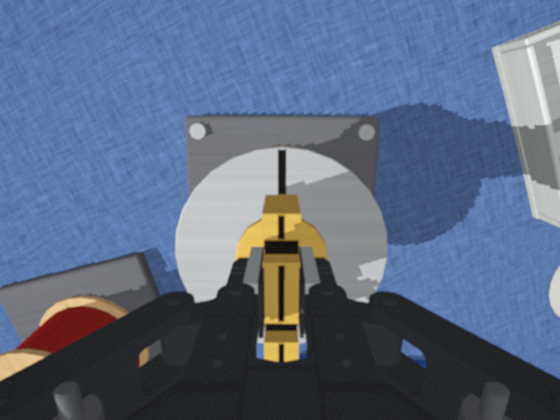

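```bash
python3 - <<'E'
from h import *
import pickle
for n,(u0,u1) in {"w1":(0,0),"w4":(280,302),"w5":(272,292),"w3":(325,378)}.items():
    im,z,c,s=pickle.load(open(n+".pkl","rb"));pose=(s["tool_pos"],s["orientation"])
    if n=="w1": continue
    g=im.max(2).astype(int);r0,r1=(195,225) if n=="w3" else (152,192)
    vv,uu=np.mgrid[r0:r1,u0:u1];sub=g[r0:r1,u0:u1];m=sub<80
    P=plane(c,np.c_[uu[m],vv[m]],.088,pose);a,x=fitline(P)
    ctr=np.array([.5678,-.2050]);nn=np.array([-np.sin(np.radians(a)),np.cos(np.radians(a))])
    v=P[:,:2].mean(0)-ctr
    print(n,m.sum(),"line",a,"centre off mm",(ctr-x)@nn*1e3,"radial angle",np.degrees(np.arctan2(v[1],v[0]))%180)
    if n=="w5":
        for rr in (152,160,170,180,190):print(rr,uu[0][sub[rr-r0]<80])
E
```

```text
w4 255 line 156.24295 centre off mm -0.0420355585714241 radial angle 156.18332411621043
w5 245 line 157.3359 centre off mm -0.8228949340859668 radial angle 156.1629050945043
152 [279 280 281 282 283 284]
160 [279 280 281 282 283 284]
170 [279 280 281 282 283 284]
180 [279 280 281 282 283 284]
190 [279 280 281 282 283 284 285]
w3 296 line 155.33142 centre off mm 0.498706376205645 radial angle 156.0734686337102
```

>>> move_arm(slide=[[0,0,0],[0,0,0],[0,0,0]], delta_rot=[[0,0.4,0],[0,0,0],[0,0,0]])

```text
time_s: 6.72
tool_pos: [0.5683, -0.2053, 0.2735]
orientation: [-0.985, 1.505, -1.505]
contact_force: [-2.3, 0.9, 6.9]
opening: 0.0132
```

>>> move_arm(slide=[[0,0,0],[0,0,0],[0,0,0],[0,0,0],[0,-1,0],[0,-2,0],[0,-3,0],[0,-3,0],[0,0,0],[0,0,0]], delta_rot=[[0,0,0],[0,0,0],[0,0,0],[0,0,0],[0,0,0],[0,0,0],[0,0,0],[0,0,0],[0,0,0],[0,0,0]], claw=0.6)

```text
time_s: 7.98
tool_pos: [0.568, -0.2052, 0.3631]
orientation: [-0.985, 1.506, -1.506]
contact_force: [0.3, -0.5, -0.2]
opening: 0.0513
```

```bash
python3 look.py w6; python3 meas.py w6 0.1252
```

```text
7.975 [ 0.568  -0.2052  0.3631] -113.60133181018 [-0.17  0.49  0.62  1.74 -0.33  1.02 -1.4 ] [ 0.3 -0.5 -0.2]
plate centre [ 0.5678 -0.2051] r 0.0514 h 0.0881
plate line 81 157.15 offset of centre mm -0.6
bar top h 0.1251 2109
bar rect [ 568.  -205.5] [13.8 64.9] 66.59243774414062
bar fill fit 156.44
bar line 228 156.36 [ 0.5701 -0.2061] offset of plate centre mm -0.1
bar - plate (clockwise to go), deg -0.79
```

View pics/w6.png

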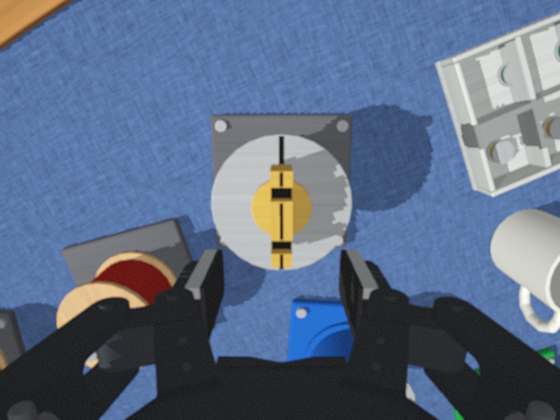

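```bash
python3 - <<'E'
from cell import r,eyes,close_job
import cv2,pickle,numpy as np
im,z=eyes.grab_frame("top")
o=pickle.load(open("f0.pkl","rb"))["top"][0]
print("plain stand change",np.abs(im[120:195,135:215].astype(int)-o[120:195,135:215]).mean())
cv2.imwrite("pics/top9.png",im[:,:,::-1])
print(close_job(), r.get_state()["time_s"])
E
```

```text
plain stand change 20.72661111111111
the job is handed in; nothing more can be done
the job is handed in; nothing more can be done
```

View pics/top9.png

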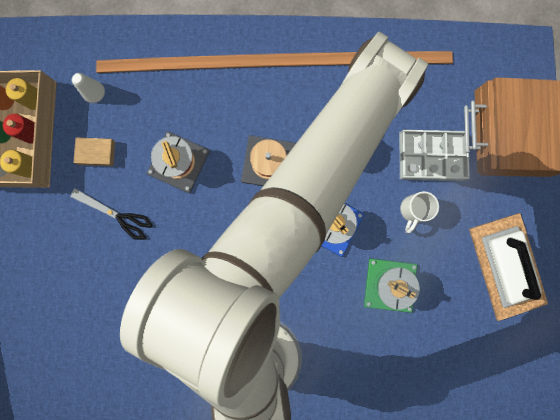

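I unscrewed the notched (left-hand) nut by turning it clockwise about 55.6°, to its mark. I then let go, raised the gripper about 9 cm clear and handed the job in at about 8 s. No verdict is reported, so this rests on my own checks.

- **Alignment:** after release the wrist camera put the bar's line at about 156.4°. The plate line read 156.4° before the turn with both ends visible, and 156.2° during it.
- **Disagreeing readings:** the last two plate-line fits, with the line almost upright in the picture, gave 158.0° (in the grip) and 157.2° (after release). These would put the nut 0.8° to 1.2° past the mark. I trust them less because pixel steps bias the fit there and each missed the nut's axis by 0.6–1 mm. Either way the lines agree to about 1°.
- **Lift and forces:** the bar's top rose about 0.8 mm, as the thread should give. Wrist force readings between moves stayed under 8 N, and about zero after release.
- **Un-notched nut:** the robot never went near it except passing about 10 cm above on the way. A pixel comparison of its stand before and after came out at 20.7 levels on average, so that check was not clean. I put the difference down to changed light and shadow, because in the last top picture the nut looks as it did at the start.
- **Not seen from above:** the arm hid the finished nut from the top camera, so its final state was checked with the wrist camera only.

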